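# Dock the blue service tote

## Task

Push the blue tote up its lane of the loading ramp and over the yellow lip, so that its rear edge drops behind the lip and it sits flat in the tray at the top. Slide it up the ramp, do not lift it, and leave the grey tote where it stands.

Things in the scene. Friction and masses are not known exactly. Their poses are not given: they have to be found in the camera images.
- blue_tote: Open-topped blue tote, 120 mm long (its x), 90 wide (y), 55 high, walls 4, 0.3 to 0.6 kg with metal parts fixed inside below the rim. Loose on the table just before the foot of one lane, square to it within 6 degrees, +x pointing up the ramp. Origin: centre of its underside. Its rear wall, 60 mm to -x, is the flat face to push on.
- grey_tote: The same tote in grey with two tubes inside, standing before the other lane. A bystander. Origin: centre of its underside.
- ramp: Fixed two-lane aluminium ramp, dark rails. Origin: on the table at the foot of the slope, midway between the lanes; x level, up the ramp; z up. Lane centres at y = +62.5 and -62.5 mm, each 110 mm wide between rails 14 mm over the slope; flared mouths begin 40 mm before the foot. The slope rises evenly from z = 0 at x = 0 to 30 mm at x = 150 mm (11.3 degrees).
- lip (a point): Middle of the rear top edge of the yellow lip, at ramp x 160, y 0, z 30 mm; axes as the ramp. The lip's flat top is 10 mm deep (x 150 to 160). Behind it the tray: flat black floor at z 18 mm (12 below the lip) from ramp x 160 to 300, rails up to z 44, end wall 58 high at x 300. A docked tote's centre lies at ramp x 220 to 240 mm, on the lane's centre line.
Things that resemble listed ones, but are neither listed nor needed, are in the scene too. Of the things like the blue_tote, leave any that is red; of the rest the larger one is meant.

How it is judged:
On the way:
1. the blue tote slides up the slope in its lane, standing on the ramp (x of blue_tote in the frame of ramp between 0.05 and 0.19 m and angle between blue_tote's own z axis and vertical above 0.08 rad and contact force between blue_tote and ramp above 0.3 N and (y of blue_tote in the frame of ramp between 0.0465 and 0.0785 m or y of blue_tote in the frame of ramp between -0.0785 and -0.0465 m)), for 0.2 s.
At the end, for the whole second after the job is handed in: The blue tote lies in the tray behind the yellow lip: centre at ramp x 216 to 244 mm, within 16 mm of a lane's centre line, underside within 3.5 mm of the tray floor, level within 3 degrees, square within 11 degrees, at rest; the grey tote within 20 mm of its start (x of blue_tote in the frame of ramp between 0.216 and 0.244 m and (y of blue_tote in the frame of ramp between 0.0465 and 0.0785 m or y of blue_tote in the frame of ramp between -0.0785 and -0.0465 m) and z of blue_tote in the frame of ramp between 0.014 and 0.0215 m and angle between blue_tote's own z axis and vertical below 0.05 rad and angle between the x axis of blue_tote and the x axis of ramp, either way round below 0.2 rad and linear speed of blue_tote below 0.02 m/s and distance of grey_tote from where it was at the start of the episode below 0.02 m); the robot touches nothing.
It fails at once if the blue tote is lifted: its underside's centre comes more than 55 mm above the table (height (world z) of blue_tote above 0.055 m).
It fails at once if the grey tote is pushed more than 20 mm from its place (distance of grey_tote from where it was at the start of the episode above 0.02 m).
It also fails if it takes over 48 s, if anything falls off the work surface, if the arm or the gripper's body presses on something with over 40 N, if the wrist force passes 120 N, or if a joint passes its speed limit or range.

## Robot

A 7-joint arm with a two-finger parallel gripper is mounted at the origin on the work surface. World frame = base frame: x ahead of the robot, y to its left, z up, the work surface at z = 0. Lengths are in m, angles in rad, forces in N, time in s.
With the tool pointing down it reaches from about 0.425 to 0.875 m from the base axis. Payload 4.7 kg.
Tool frame: the origin (TCP) lies at the very end of the fingers, on their centre line; the grasp point (between the pads) lies behind it (ctrl.tcp_to_grasp is the y of the grasp point in the tool frame, in m); y points along the fingers, x is the direction in which the jaws open and shut, and the axes are right-handed (so a half turn about y gives the same grasp; the last joint's range is limited). The gripper opens to 87 mm and grips with 3 to 60 N. Pads are 19 mm wide; open, the fingers measure 117 mm over their backs; the gripper's body (75 mm by 190 mm) begins 51 mm behind the grasp point.
Start: joints at [1.184, 0.321, -0.07, 1.45, 0.023, 1.371, -0.057], TCP at [0.254, -0.599, 0.223] pointing down, gripper open.
Joint ranges: [-2.86, 2.86], [-0.3, 2.09], [-1.38, 1.24], [0.06, 2.45], [-1.56, 4.7], [0.09, 2.05], [-2.69, 2.69]. Speed limits (rad/s): [2.57, 2.57, 3.14, 3.14, 3.14, 3.14, 3.14].

## Interface

Orientations are given as a rotation vector (axis times angle).
In Python, from bench import ctrl, get_image, workorder gives the robot as it stands.
- The arm moves only by the tool drive_tool, never from a script. Its argument "increments" is text: rows parted by semicolons, each of 5 numbers parted by spaces: the shift along the tool's x, y, z in mm, then the turn about the tool's y in degrees, then the closure in counts, from 0 (fully open) to 255 (shut). In form: tx ty tz yaw fingers; .... A call has 1 to 20 rows; each row shifts and turns the commanded pose from where the row before left it, along the tool's axes as they then stand; what a row does not reach is not made up. A row lasts 1/8 s, in which the tool goes at most 62.5 mm and 10.7 degrees, less where a joint would pass 70% of its speed; a pose out of reach is approached as far as the arm can. A call is refused whole if a number of a shift passes 62.5 or a number of a turn 10.7, either way. A call with a gripper value outside its range is refused whole. The fingers move at their own pace and stop on an object; "squeeze" is the grip in N (left out, the last holds). Time passes only in rows, so rows that do not move let the fingers close. It gives the time, the measured TCP pose, the force and the opening at its end, in the units of the state.
- ctrl.get_state(): the state, without advancing time (a new reading comes with each control period).
- get_image(name): name is "scene" or "top"; returns a dict with "img" (480x640x3 uint8, red, green, blue), "mtx" (3x3 intrinsics, pixels), "camera_from_world" (4x4, takes a point from world to camera coordinates). Camera axes: x right, y up, looking along -z (the intrinsics and any distortion apply to the point x, -y, -z); pixel columns grow to the right and rows downward; lengths in m; the calibration is good to about 2 mm. A picture is of the moment at which its call begins. There is no depth.
- workorder.close_job(): hands the job in, once; it reports no verdict.
The state is a dict: "time": time; "joint_positions": joint angles; "qd": joint speeds; "joint_torque": joint torques, N m; "position": TCP position; "tool_rot": TCP orientation; "ft_force": force on the tool from outside, world axes, zero at the start; "torque": the same for the moment, N m; "grip_width": opening from 0.0 (shut) to 1.0 (fully open).
Only numpy, scipy, OpenCV 4.12 (cv2) and the standard library are available. Lean on these libraries where they do the work, as an engineer would, in place of code of your own. Each camera call takes 0.05 s, during which the arm holds its last target.

## Working session

There is one attempt and no reset: what is moved stays moved. The work goes in short steps, Python scripts to look and compute and a tool call to move; the robot and the scene stay as the last step left them, time stands still between calls to the robot, and variables do not carry over. Pictures are saved under pics/ and viewed, and the job is handed in when it is done.

Besides the shell and the picture viewer there is one more tool, called as name(argument=value, ...) on one line, values as JSON. drive_tool: Moves the arm, as the interface text tells. Its arguments: {"type":"object","properties":{"increments":{"type":"string"},"squeeze":{"type":"number"}},"required":["increments"]}

```bash
mkdir -p pics; ls; python3 - <<'E'
from bench import ctrl,get_image
import cv2,numpy as np
np.set_printoptions(precision=4,suppress=True)
for n in("scene","top"):
    d=get_image(n); cv2.imwrite(f"pics/{n}0.png",d["img"][:,:,::-1]); np.savez(f"{n}0.npz",**d); print(d["mtx"],d["camera_from_world"],d.keys())
s=ctrl.get_state();print(s["time"],s["position"],s["tool_rot"],s["ft_force"],ctrl.tcp_to_grasp)
E
```

```text
pics
[[435.4165   0.     324.5542]
 [  0.     435.4165 252.573 ]
 [  0.       0.       1.    ]] [[ 0.811   0.5849 -0.0098 -0.3095]
 [-0.3178  0.4546  0.8321  0.1604]
 [ 0.4912 -0.6717  0.5546 -0.9918]
 [ 0.      0.      0.      1.    ]] dict_keys(['img', 'mtx', 'camera_from_world'])
[[451.9718   0.     313.3593]
 [  0.     451.9718 237.9527]
 [  0.       0.       1.    ]] [[-0.0285 -0.9996 -0.0052 -0.0985]
 [ 0.9927 -0.0289  0.1169 -0.5022]
 [-0.117  -0.0018  0.9931 -0.637 ]
 [ 0.      0.      0.      1.    ]] dict_keys(['img', 'mtx', 'camera_from_world'])
0.1 [ 0.2534 -0.5981  0.2216] [-1.3717  0.9102 -0.9077] [-0.0653 -0.2312  0.3449] -0.0187
```

View pics/scene0.png

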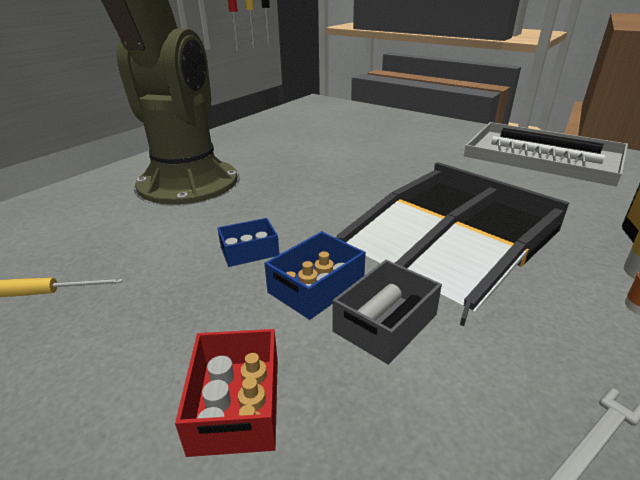

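View pics/top0.png

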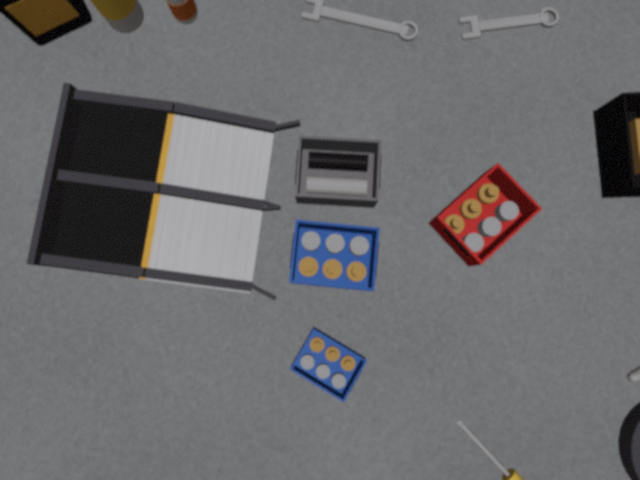

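The top view shows these candidates:
- Large blue tote at (335,256), before the lane nearer the robot.
- Small blue box at (328,363).
- Red box at (485,215).
- Grey tote at (338,170).

I choose the large blue one. Next I'll take a close crop and measure.

```bash
cat > h.py <<'E'
import numpy as np,cv2
np.set_printoptions(precision=4,suppress=True)
def ray(d,uv,z):
    M=np.asarray(d["camera_from_world"]);R=M[:3,:3];t=M[:3,3];c=-R.T@t
    K=d["mtx"];p=np.linalg.inv(K)@np.array([uv[0],uv[1],1.]);v=R.T@np.array([p[0],-p[1],-p[2]])
    return c+v*(z-c[2])/v[2]
def proj(d,P):
    M=np.asarray(d["camera_from_world"]);q=M[:3,:3]@P+M[:3,3];q=d["mtx"]@np.array([q[0],-q[1],-q[2]]);return q[:2]/q[2]
def blue(img):
    h=cv2.cvtColor(img,cv2.COLOR_RGB2HSV);return cv2.morphologyEx(cv2.inRange(h,(105,110,40),(125,255,255)),cv2.MORPH_CLOSE,np.ones((3,3)))
def yellow(img):
    h=cv2.cvtColor(img,cv2.COLOR_RGB2HSV);return cv2.inRange(h,(15,150,120),(30,255,255))
E
python3 - <<'E'
from h import *
d=dict(np.load("top0.npz"));img=d["img"]
cs,_=cv2.findContours(blue(img),cv2.RETR_EXTERNAL,cv2.CHAIN_APPROX_NONE)
for c in cs:
    if cv2.contourArea(c)>500:
        r=cv2.minAreaRect(c);print(r,cv2.contourArea(c));b=cv2.boxPoints(r)
        a=cv2.approxPolyDP(c,5,True)[:,0];print(a.tolist())
        for p in a: print(p,ray(d,p,0.055)[:2])
m=yellow(img);m[:, :130]=0;m[:,185:]=0;m[:90]=0;m[300:]=0
ys,xs=np.nonzero(m);l=cv2.fitLine(np.c_[xs,ys].astype(np.float32),cv2.DIST_L2,0,.01,.01).ravel();print("lip",l,len(xs),ys.min(),ys.max())
cv2.imwrite("pics/crop.png",cv2.resize(img[70:310,20:420,::-1],None,fx=2,fy=2,interpolation=cv2.INTER_CUBIC))
E
```

```text
((328.2499694824219, 364.2499694824219), (63.79747009277344, 48.19110107421875), 30.963754653930664) 2924.0
[[314, 328], [291, 369], [344, 400], [365, 360]]
[314 328] [ 0.3706 -0.1102]
[291 369] [ 0.3163 -0.0772]
[344 400] [ 0.2733 -0.1482]
[365 360] [ 0.3255 -0.1789]
((334.22674560546875, 255.05755615234375), (85.2626724243164, 63.256690979003906), 5.630682945251465) 5204.0
[[296, 221], [291, 282], [373, 289], [378, 228]]
[296 221] [ 0.5211 -0.0889]
[291 282] [ 0.4349 -0.0799]
[373 289] [ 0.4219 -0.1942]
[378 228] [ 0.5076 -0.205 ]
lip [  0.1731  -0.9849 156.2273 191.175 ] 783 114 267
```

View pics/crop.png

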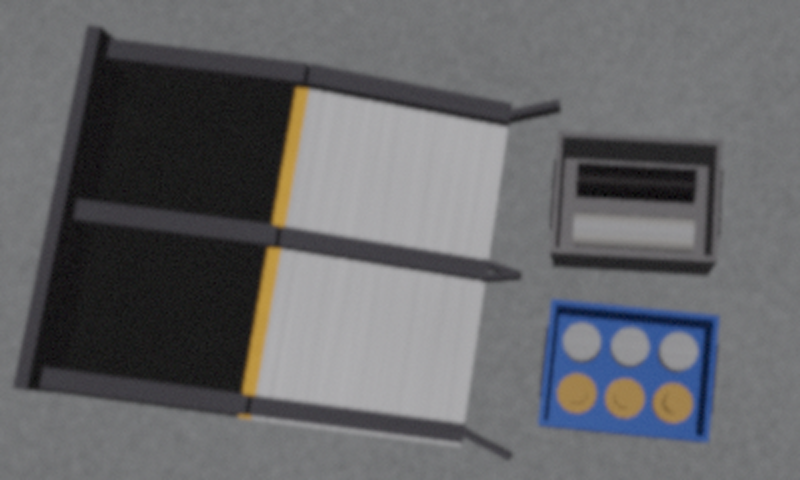

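```bash
python3 - <<'E'
from h import *
d=dict(np.load("top0.npz"));img=d["img"]
m=yellow(img);m[:, :130]=0;m[:,185:]=0;m[:90]=0;m[300:]=0
ys,xs=np.nonzero(m);l=cv2.fitLine(np.c_[xs,ys].astype(np.float32),cv2.DIST_HUBER,0,.01,.01).ravel()
vx,vy,x0,y0=l
A=ray(d,(x0+vx*(115-y0)/vy,115),.03);B=ray(d,(x0+vx*(265-y0)/vy,265),.03)
yd=(A-B)[:2];yd/=np.linalg.norm(yd); 
if False: pass
# ramp x up = +y world; ramp y = z cross x -> -x world
xr=np.array([-yd[1],yd[0]]); print("ramp x dir",xr,np.degrees(np.arctan2(xr[1],xr[0])))
yr=np.array([-xr[1],xr[0]])
# lane y from center rail & side rails along the lip column
f=lambda p:(20+p[0]/2,70+p[1]/2)
for n,p,z in [("centre rail top@lip",(279,227),.044),("centre rail bot@lip",(276,247),.044),("far rail inner@lip",(304,85),.044),("far rail outer",(308,66),.044),("near inner",(250,397),.044),("near outer",(246,413),.044),
 ("nose",(521,275),.014),("foot far",(510,124),.0),("foot near",(463,425),.014),("foot mid",(490,260),.0),("end wall far",(104,28),.058),("end near",(40,388),.058)]:
    P=ray(d,f(p),z)[:2];print(n,P,"xr,yr",P@xr,P@yr)
C=(A+B)[:2]/2;print("lipmid x",C@xr)
T=np.mean([[.5211,-.0889],[.4349,-.0799],[.4219,-.1942],[.5076,-.205]],0);print("tote",T,T@xr,T@yr)
E
```

```text
ramp x dir [0.1592 0.9872] 80.84067061605803
centre rail top@lip [0.5842 0.11  ] xr,yr 0.20158236647211128 -0.5592210654961051
centre rail bot@lip [0.5693 0.112 ] xr,yr 0.20121538593318966 -0.5442255580429942
far rail inner@lip [0.6919 0.0925] xr,yr 0.20150241469251656 -0.6683552148975798
far rail outer [0.7066 0.0897] xr,yr 0.2010048992784328 -0.683336102545288
near inner [0.4604 0.1294] xr,yr 0.20101296151085116 -0.4338886499015016
near outer [0.449  0.1321] xr,yr 0.20186267327329488 -0.4222548495178929
nose [ 0.549  -0.0642] xr,yr 0.023952663576750015 -0.5521829048527818
foot far [ 0.6732 -0.0569] xr,yr 0.05094100427620268 -0.6736421506058365
foot near [ 0.4367 -0.0187] xr,yr 0.05102998984819695 -0.43412675348502505
foot mid [ 0.5641 -0.0394] xr,yr 0.050951267046802175 -0.5632160107153174
end wall far [0.7343 0.2359] xr,yr 0.3497685511565361 -0.6873803152947467
end near [0.4701 0.2719] xr,yr 0.34327852516555435 -0.42079925183934874
lipmid x 0.20979368269287815
tote [ 0.4714 -0.142 ] -0.06515574876338448 -0.4879683586341257
```

```bash
cat >> h.py <<'E'
from scipy.spatial.transform import Rotation as Ro
XR=np.array([.1592,.9872]);YR=np.array([-.9872,.1592]);X0=.051;Y0=-.552
def w(x,y): return (x+X0)*XR+(y+Y0)*YR
def r(P): P=np.asarray(P)[:2];return np.array([P@XR-X0,P@YR-Y0])
def status():
    from bench import ctrl
    s=ctrl.get_state();R=Ro.from_rotvec(s["tool_rot"]).as_matrix();print(s["time"],"pos",np.array(s["position"]),"ramp",r(s["position"]),"F",np.array(s["ft_force"]),"g",s["grip_width"]);print(R);return s,R
E
python3 - <<'E'
from h import *
s,R=status()
g=np.r_[w(-.215,.0625),.20];print(g,R.T@(g-s["position"])*1e3)
a=np.degrees(np.arctan2(R[1,0],R[0,0]));print("tool x heading",a,"want",80.84+90,"or",80.84-90)
E
```

```text
0.1 pos [ 0.2534 -0.5981  0.2216] ramp [-0.6011  0.2067] F [-0.0653 -0.2312  0.3449] g 0.998912599342276
[[ 0.3902 -0.0008  0.9207]
 [-0.9207  0.0015  0.3902]
 [-0.0017 -1.     -0.0001]]
[ 0.4571 -0.2398  0.2   ] [-250.2898   21.969   327.3868]
tool x heading -67.03474371574228 want 170.84 or -9.159999999999997
```

drive_tool(increments="-21 0 27 0 140;-21 0 27 0 140;-21 0 27 0 140;-21 0 27 0 140;-21 0 27 0 140;-21 0 27 0 140;-21 0 27 0 140;-21 0 27 0 140;-21 0 27 0 140;-21 0 27 0 140;-20 0 28 0 140;-20 0 28 0 140;0 0 0 -9.6 140;0 0 0 -9.6 140;0 0 0 -9.7 140;0 0 0 -9.7 140;0 0 0 -9.7 140;0 0 0 -9.6 140;0 0 0 0 140", squeeze=20)

```text
time: 2.48
position: [0.456, -0.241, 0.2222]
tool_rot: [-1.567, 0.127, -0.126]
ft_force: [0.8, -0.4, -0.1]
grip_width: 0.451
```

```bash
python3 - <<'E'
from h import *
s,R=status();g=np.r_[w(-.215,.0625),.03];print(g,R.T@(g-s["position"])*1e3)
print(np.degrees(np.arctan2(R[1,0],R[0,0])))
from bench import get_image
for n in("scene","top"):
    d=get_image(n); cv2.imwrite(f"pics/{n}1.png",d["img"][:,:,::-1])
E
```

```text
2.475 pos [ 0.456  -0.241   0.2222] ramp [-0.2163  0.0635] F [ 0.8351 -0.4175 -0.1119] g 0.45060951278587136
[[ 0.987  -0.0006  0.1605]
 [-0.1605  0.0003  0.987 ]
 [-0.0007 -1.      0.0002]]
[ 0.4571 -0.2398  0.03  ] [  1.0979 192.1585   1.3222]
-9.238371660750166
```

View pics/scene1.png

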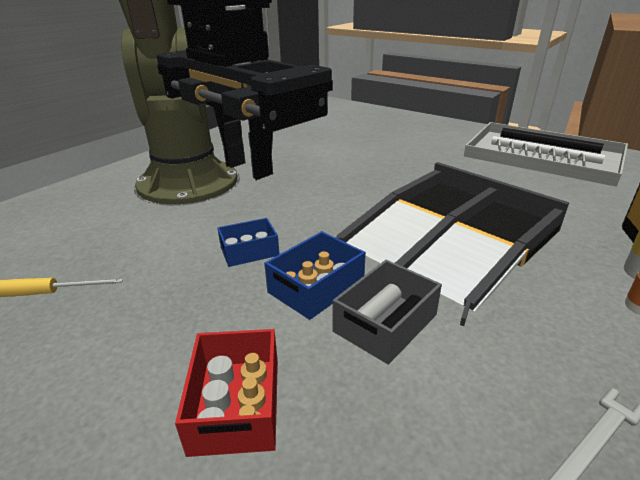

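View pics/top1.png

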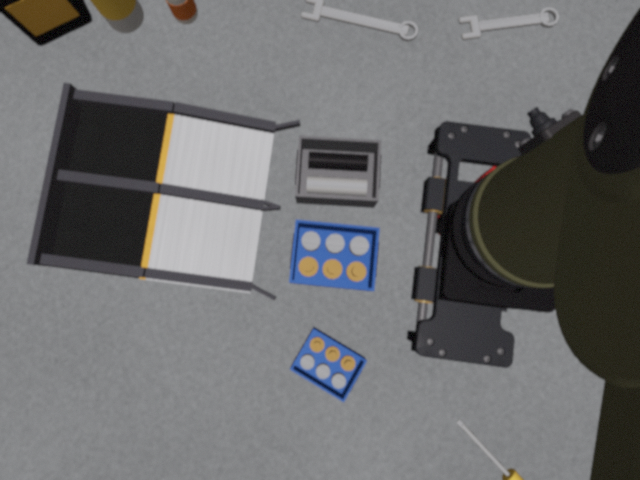

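drive_tool(increments="0 30 0 0 140;0 30 0 0 140;0 30 0 0 140;0 30 0 0 140;0 30 0 0 140;0 25 0 0 140;0 15 0 0 140;0 0 0 0 140;0 0 8 0 140;0 0 8 0 140;0 0 8 0 140;0 0 8 0 140;0 0 8 0 140;0 0 8 0 140;0 0 8 0 140;0 0 8 0 140;0 0 8 0 140;0 0 8 0 140")

```text
time: 4.82
position: [0.4689, -0.1616, 0.0325]
tool_rot: [-1.567, 0.125, -0.125]
ft_force: [-0.8, -3.1, 3.5]
grip_width: 0.45
```

```bash
cat >look.py <<'E'
from h import *;import sys
from bench import get_image
status();k=sys.argv[1]
for n in("scene","top"):
    d=get_image(n); cv2.imwrite(f"pics/{n}{k}.png",d["img"][:,:,::-1]);np.savez(f"{n}{k}.npz",**d)
E
python3 look.py 2
```

```text
4.825 pos [ 0.4689 -0.1616  0.0325] ramp [-0.1359  0.0633] F [-0.8292 -3.1232  3.4725] g 0.45036094441973207
[[ 0.9873 -0.0001  0.1588]
 [-0.1588 -0.0001  0.9873]
 [-0.0001 -1.     -0.0001]]
```

View pics/scene2.png

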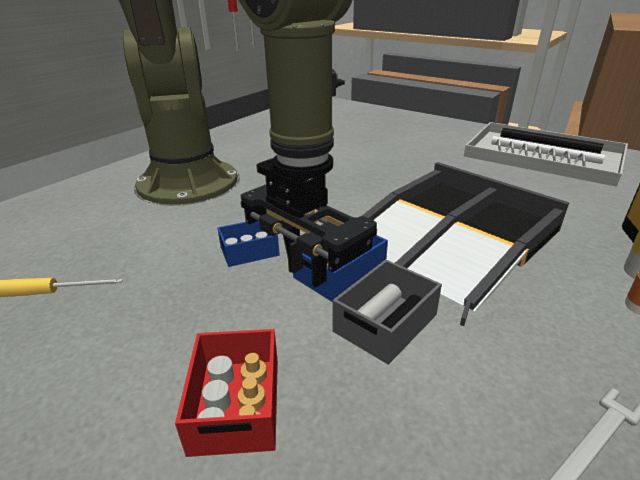

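View pics/top2.png

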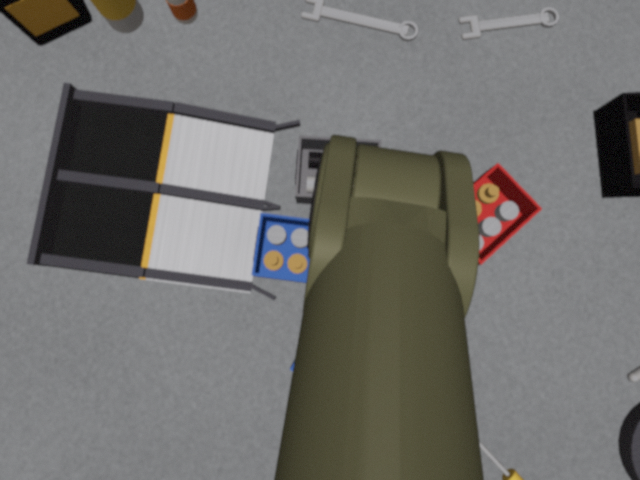

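drive_tool(increments="0 0 8 0 140;0 0 8 0 140;0 0 8 0 140;0 0 8 0 140;0 0 8 0 140;0 0 8 0 140;0 0 8 0 140;0 0 8 0 140;0 0 8 0 140;0 0 8 0 140")

```text
time: 6.18
position: [0.4817, -0.0826, 0.0325]
tool_rot: [-1.567, 0.125, -0.125]
ft_force: [-0.5, -2.2, -0.6]
grip_width: 0.447
```

```bash
python3 look.py 3
```

```text
6.175 pos [ 0.4817 -0.0826  0.0325] ramp [-0.0559  0.0634] F [-0.519 -2.176 -0.569] g 0.4465102422156949
[[ 0.9873 -0.0001  0.1588]
 [-0.1588 -0.      0.9873]
 [-0.0001 -1.     -0.    ]]
```

View pics/scene3.png

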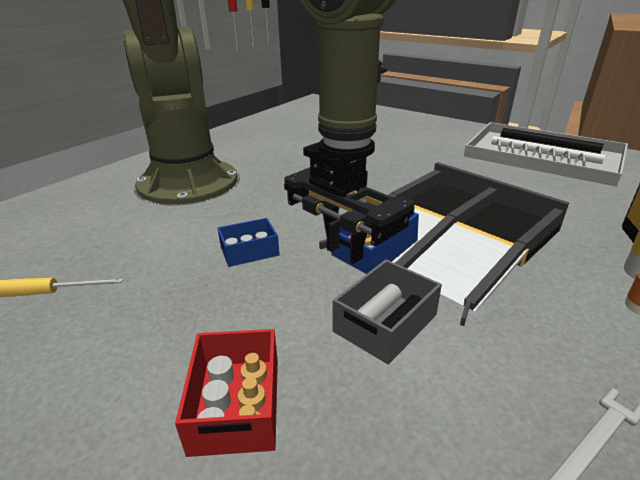

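View pics/top3.png

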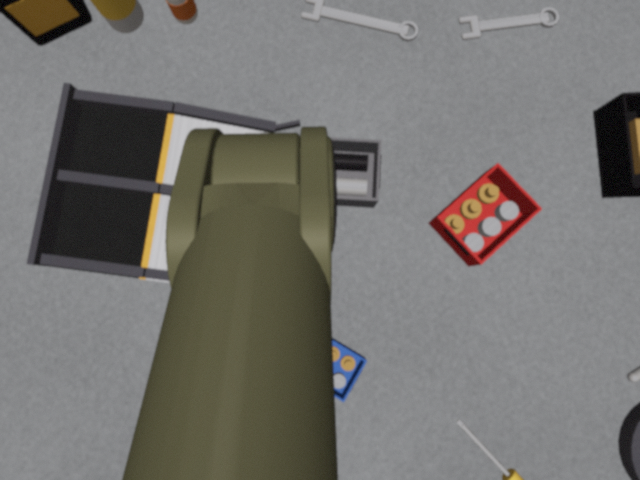

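drive_tool(increments="0 0 8 0 140;0 0 8 0 140;0 0 8 0 140;0 0 8 0 140;0 0 8 0 140;0 -1 8 0 140;0 -1 8 0 140;0 -1 8 0 140;0 -1 8 0 140;0 -1 8 0 140;0 0 8 0 140;0 0 8 0 140")

```text
time: 7.78
position: [0.4984, 0.0067, 0.0395]
tool_rot: [-1.574, 0.126, -0.13]
ft_force: [-1.8, -13.1, 10.6]
grip_width: 0.45
```

```bash
python3 look.py 4
```

```text
7.775 pos [0.4984 0.0067 0.0395] ramp [0.0349 0.061 ] F [ -1.7538 -13.1118  10.5589] g 0.4502361999253738
[[ 0.9868  0.0023  0.1619]
 [-0.1619 -0.007   0.9868]
 [ 0.0034 -1.     -0.0065]]
```

View pics/scene4.png

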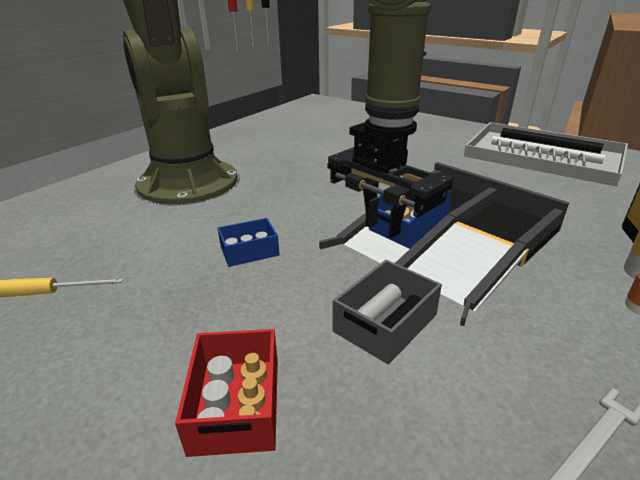

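```bash
python3 - <<'E'
import cv2
i=cv2.imread("pics/scene4.png")[140:260,310:480];cv2.imwrite("pics/c4.png",cv2.resize(i,None,fx=4.5,fy=4.5,interpolation=cv2.INTER_CUBIC))
E
```

```text
(no output)
```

View pics/c4.png

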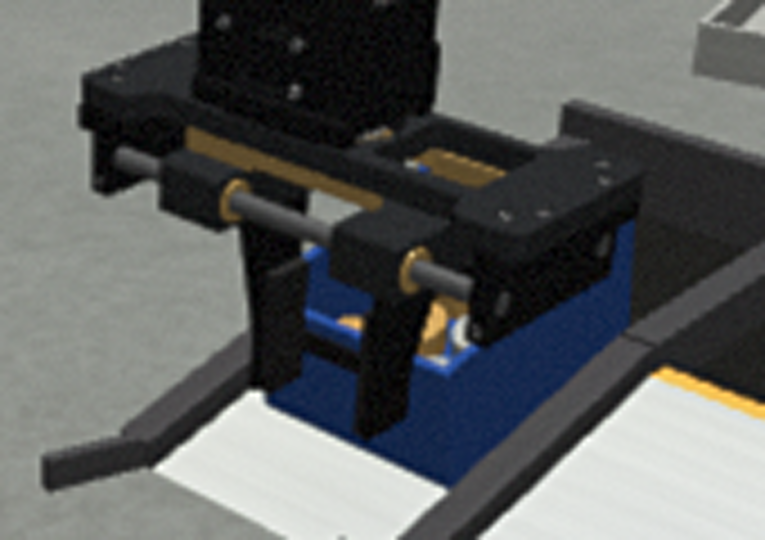

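drive_tool(increments="0 -2 5 0 140;0 -2 6 0 140;0 -1.5 7 0 140;0 -1.5 7 0 140;0 -1.5 7 0 140;0 -1.5 7 0 140")

```text
time: 8.62
position: [0.5033, 0.0488, 0.0481]
tool_rot: [-1.57, 0.126, -0.126]
ft_force: [-1.7, -9.5, 6.4]
grip_width: 0.45
```

```bash
python3 look.py 5
```

```text
8.625 pos [0.5033 0.0488 0.0481] ramp [0.0773 0.0629] F [-1.7101 -9.4713  6.4277] g 0.44967874994653395
[[ 0.9872  0.      0.1594]
 [-0.1594 -0.0028  0.9872]
 [ 0.0005 -1.     -0.0028]]
```

View pics/scene5.png

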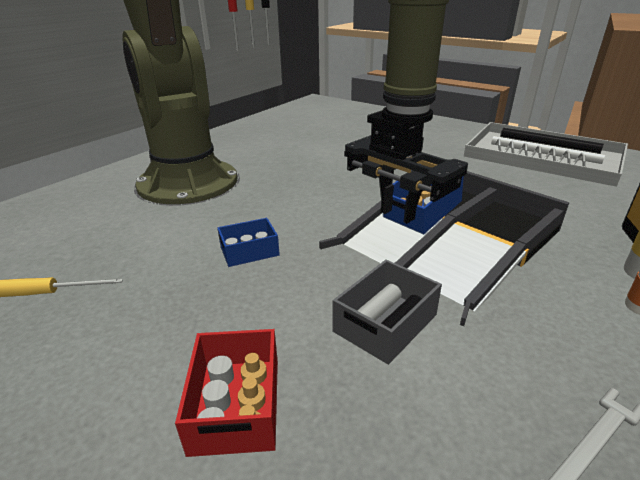

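drive_tool(increments="0 -1 5 0 140;0 -1 5 0 140;0 0 4 0 140;0 0 4 0 140;0 0 4 0 140;0 0 4 0 140;0 0 4 0 140;0 0 4 0 140")

```text
time: 9.72
position: [0.5082, 0.0839, 0.0493]
tool_rot: [-1.567, 0.126, -0.125]
ft_force: [-0.1, -1.4, -0.4]
grip_width: 0.453
```

```bash
python3 look.py 6;python3 - <<'E'
import cv2
i=cv2.imread("pics/scene6.png")[120:270,320:520];cv2.imwrite("pics/c6.png",cv2.resize(i,None,fx=4,fy=4,interpolation=cv2.INTER_CUBIC))
E
```

```text
9.725 pos [0.5082 0.0839 0.0493] ramp [0.1128 0.0636] F [-0.1134 -1.4005 -0.4281] g 0.4525345311075797
[[ 0.9873 -0.0005  0.1588]
 [-0.1588 -0.      0.9873]
 [-0.0005 -1.     -0.0001]]
```

View pics/c6.png

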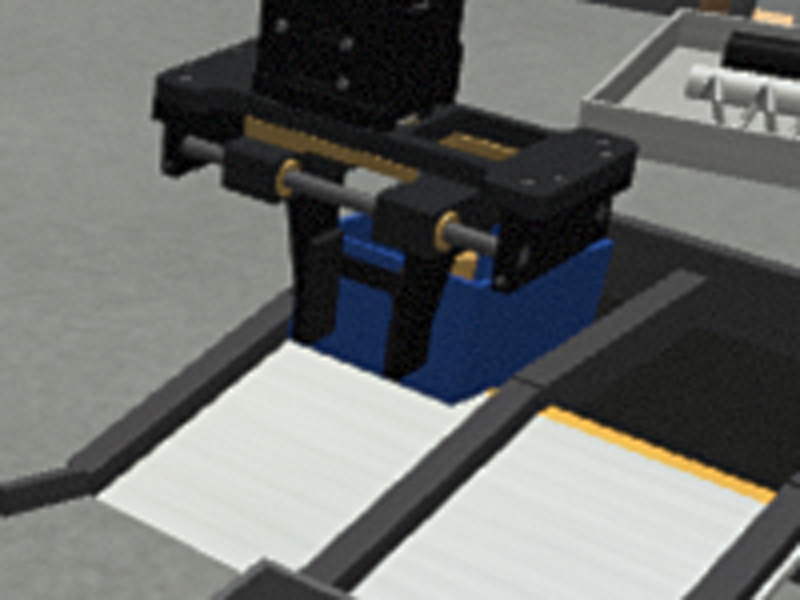

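View pics/top6.png

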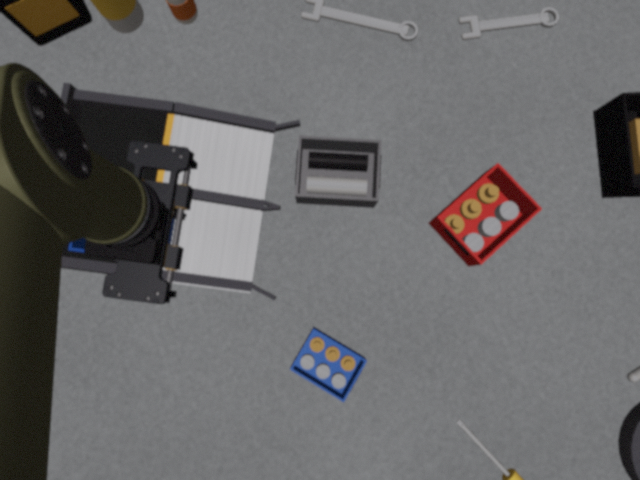

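drive_tool(increments="0 2 4 0 140;0 2 4 0 140;0 2 4 0 140;0 2 4 0 140;0 0 4 0 140;0 0 4 0 140;0 0 4 0 140;0 0 3 0 140;0 0 3 0 140;0 0 3 0 140;0 0 3 0 140;0 0 3 0 140;0 0 2 0 140;0 0 0 0 140")

```text
time: 11.58
position: [0.5157, 0.1286, 0.0416]
tool_rot: [-1.567, 0.125, -0.125]
ft_force: [-0.3, -0.5, -0.2]
grip_width: 0.451
```

```bash
python3 look.py 7;python3 - <<'E'
import cv2
i=cv2.imread("pics/scene7.png")[120:270,340:540];cv2.imwrite("pics/c7.png",cv2.resize(i,None,fx=4,fy=4,interpolation=cv2.INTER_CUBIC))
E
```

```text
11.575 pos [0.5157 0.1286 0.0416] ramp [0.1581 0.0634] F [-0.2931 -0.4547 -0.2267] g 0.45077999215885867
[[ 0.9874  0.0003  0.1585]
 [-0.1585  0.0005  0.9874]
 [ 0.0002 -1.      0.0005]]
```

View pics/c7.png

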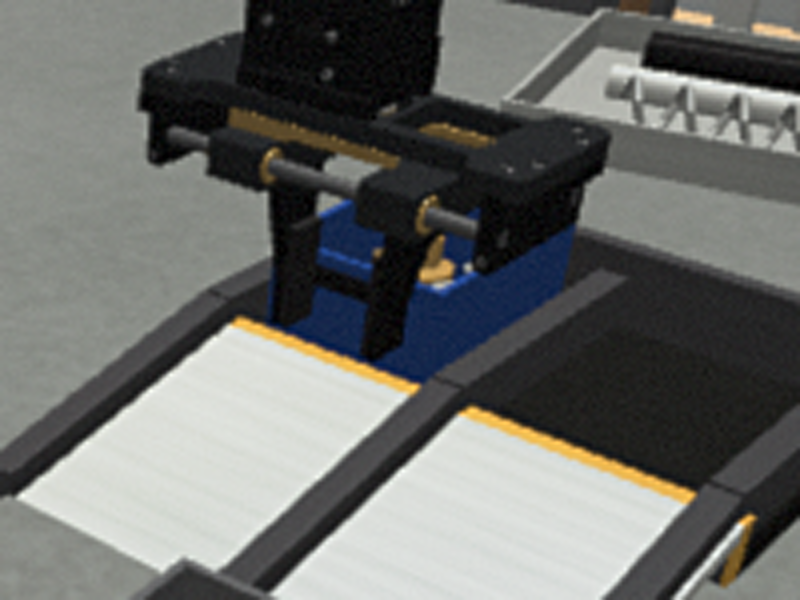

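drive_tool(increments="0 0 -5 0 140;0 0 -10 0 140;0 -5 -15 0 140;0 -20 -15 0 140;0 -25 -20 0 140;0 -25 -30 0 140;0 -25 -30 0 140;0 -25 -30 0 140;0 -25 -30 0 140;0 -25 -30 0 140;0 0 -30 0 140;0 0 -30 0 140;0 0 -30 0 140;0 0 -30 0 140;0 0 -30 0 140;0 0 -30 0 140;0 0 0 0 140")

```text
time: 13.8
position: [0.451, -0.2653, 0.2166]
tool_rot: [-1.568, 0.13, -0.13]
ft_force: [0.5, 0.7, -0.4]
grip_width: 0.452
```

```bash
python3 look.py 8;python3 - <<'E'
import cv2
i=cv2.imread("pics/scene8.png")[120:270,340:540];cv2.imwrite("pics/c8.png",cv2.resize(i,None,fx=4,fy=4,interpolation=cv2.INTER_CUBIC))
from h import *
d=dict(np.load("top8.npz"))
cs,_=cv2.findContours(blue(d["img"]),cv2.RETR_EXTERNAL,cv2.CHAIN_APPROX_NONE)
for c in cs:
    if cv2.contourArea(c)>500:
        a=cv2.approxPolyDP(c,5,True)[:,0];q=[r(ray(d,p,0.073)) for p in a]
        print(a.tolist(),np.array(q),np.mean(q,0))
E
```

```text
13.8 pos [ 0.451  -0.2653  0.2166] ramp [-0.2411  0.0645] F [ 0.466   0.7298 -0.4358] g 0.4522344429513541
[[ 0.9864 -0.0003  0.1644]
 [-0.1644 -0.0007  0.9864]
 [-0.0002 -1.     -0.0008]]
[[314, 328], [291, 369], [343, 400], [365, 360]] [[-0.1007  0.1671]
 [-0.0774  0.2244]
 [-0.1509  0.2548]
 [-0.1736  0.1998]] [-0.1256  0.2115]
[[51, 183], [39, 247], [139, 259], [149, 200], [135, 192]] [[0.2906 0.0175]
 [0.2891 0.1081]
 [0.1494 0.1064]
 [0.15   0.0235]
 [0.1714 0.0148]] [0.2101 0.054 ]
```

View pics/c8.png

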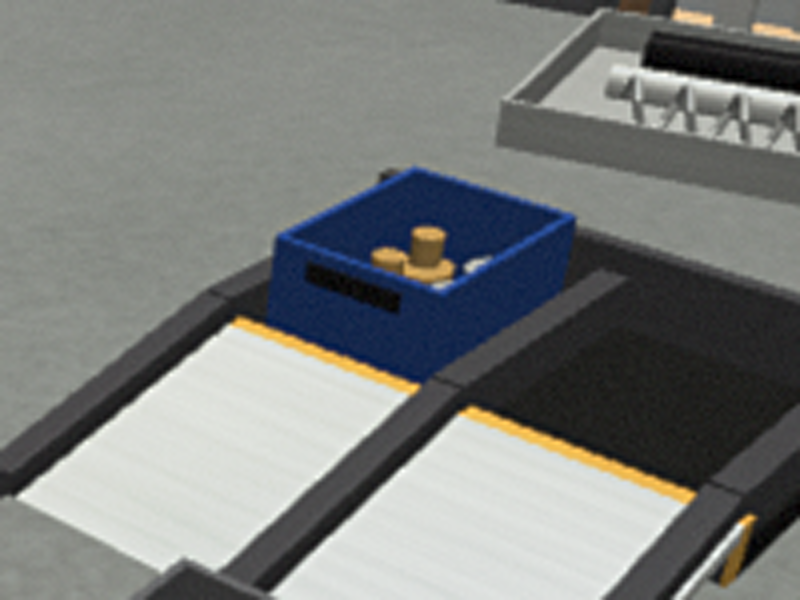

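View pics/top8.png

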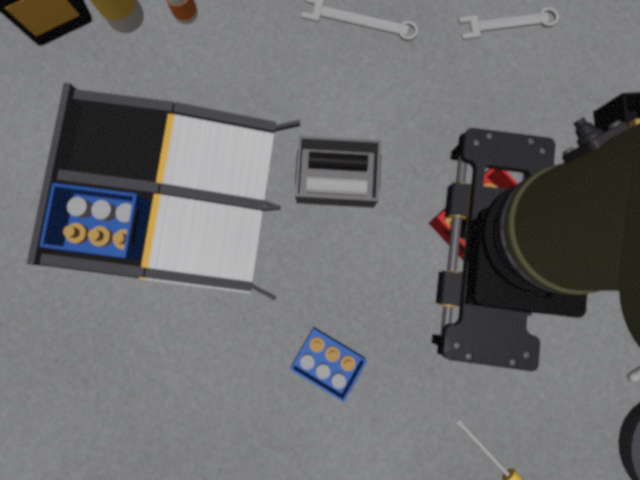

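```bash
python3 - <<'E'
from h import *
d=dict(np.load("top8.npz"));s=dict(np.load("scene8.npz"))
cv2.imwrite("pics/t8.png",cv2.resize(d["img"][160:280,20:180,::-1],None,fx=5,fy=5,interpolation=cv2.INTER_CUBIC))
for x in(.17,.29):
  for y in(.0175,.1075):
    P=np.r_[w(x,y),.073];u=proj(d,P);v=proj(s,P);print(x,y,"topcrop",(u-[20,160])*5,"scenecrop",(v-[340,120])*4)
E
```

```text
0.17 0.0175 topcrop [578.3125 170.1656] scenecrop [448.8643 296.2177]
0.17 0.1075 topcrop [520.5046 489.4009] scenecrop [279.9318 237.4336]
0.29 0.0175 topcrop [157.056  115.5414] scenecrop [582.8784 216.1873]
0.29 0.1075 topcrop [ 92.4617 432.6113] scenecrop [419.2632 166.8534]
```

View pics/t8.png

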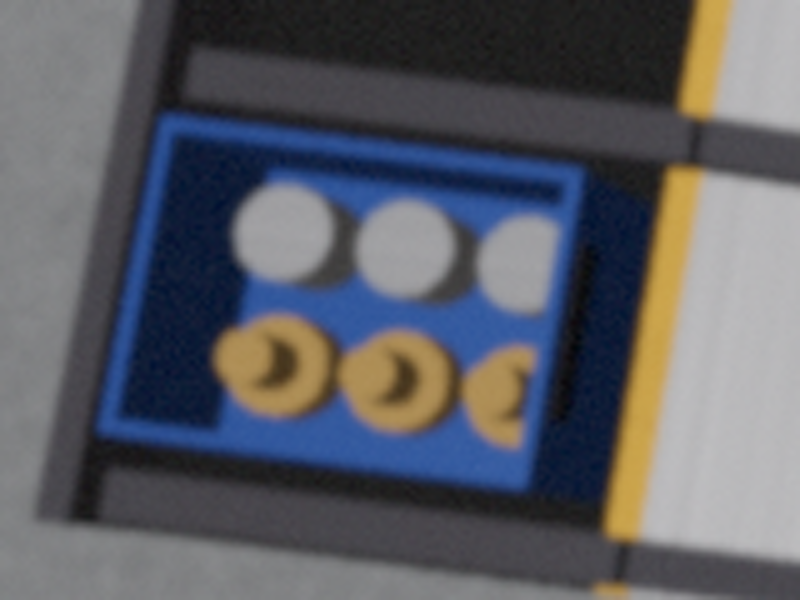

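```bash
python3 -c "
from bench import workorder;print(workorder.close_job())"
```

```text
the job is handed in; nothing more can be done
None
```

I pushed the large blue tote up the lane nearer the robot with the half-closed fingertips. It slid up the slope, tipped over the yellow lip and dropped into the tray. I then backed the arm clear and handed the job in at about 14 s of robot time; no verdict is reported.

- **Blue tote:** The last pictures put its centre at about ramp x 228 mm and y 62 mm. Both views show it level and square, with its rear edge behind the lip. I checked this by projecting its expected corners into both images; they agreed to about 2 px.
- **Grey tote:** It looks unmoved, at the same pixels in the top view before and after.
- **Forces:** The readings I took peaked at about 17 N at the wrist, on the slope. That was while I held the fingers almost level against the rising tote, and it fell once I raised them along the slope.
- **A check that disagreed:** The automatic blue outline in the final top view gave a centre of ramp x 210 mm. It had taken in the tote's rear wall and shadowed surroundings, so I went by the rim corners instead.

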